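Light the jetting shelf and point out the sprocket and its hub

ROBOT

A 6-joint arm with a two-finger parallel gripper is mounted at the origin on the work surface. World frame = base frame: x ahead of the robot, y to its left, z up, the work surface at z = 0. Lengths are in m, angles in rad, forces in N, time in s.
With the tool pointing down it reaches from about 0.35 to 0.975 m from the base axis. Payload 4.9 kg.
Tool frame: the origin (TCP) lies between the finger pads, 19 mm behind the fingertips; this is the grasp point; z points along the fingers, y is the line along which they close (so a half turn about z gives the same grasp; the last joint's range is limited). The gripper opens to 85 mm and grips with 20 to 120 N. Pads are 22 mm wide; open, the fingers measure 114 mm over their backs; the gripper's body (76 mm by 85 mm) begins 54 mm behind the grasp point. The pads swing forward as they close: fully open they stand 13 mm farther back than shut.
Start: joints at [-1.28, 0.053, 1.613, -0, 1.476, -0.119], TCP at [0.249, -0.573, 0.25] pointing down, gripper open.
Joint ranges: [-3.01, 3.01], [-1.01, 2.22], [0.06, 2.58], [-1.02, 4.17], [0.09, 2.62], [-3.14, 3.14]. Speed limits (rad/s): [2.57, 2.57, 3.14, 3.14, 3.14, 3.14].

INTERFACE

Orientations are given as a unit quaternion [w, x, y, z].
In Python, from plant import * gives the robot as it stands.
- The arm moves only by the tool jog_arm, never from a script. Its argument "targets" is a list of rows, each a list of 3 entries, a list of its own where there are three numbers: the shift along the tool's x, y, z in units of 25 mm (1.0 is 25 mm), then the turn, a rotation vector about the tool's x, y, z in units of 8 degrees (1.0 is 8 degrees), then the opening in per cent of the stroke, from 0 (shut) to 100 (fully open). A call has 1 to 8 rows; each row is the pose to reach, as a shift and turn from the pose commanded when the call began, along the tool's axes at that moment; what a row does not reach only later rows make up. A row lasts 1/8 s, in which the tool goes at most 62.5 mm and 10.7 degrees, less where a joint would pass 70% of its speed; a pose out of reach is approached as far as the arm can. A call with a gripper value outside its range is refused whole. The fingers move at their own pace and stop on an object; the grip force is fixed at half the most. Time passes only in rows, so rows that repeat a pose let the fingers close. It gives the time, the measured TCP pose, the force, the opening and the grip force at its end, in the units of the state.
- state(): the state, without advancing time (a new reading comes with each control period).
- grab_frame(name): name is "side" or "top" or "wrist"; returns (picture, depth): 400x640x3 uint8, red, green, blue; 400x640 float32, m along the optical axis (not along the pixel's ray), 0 where there is no reading.
- camera_params(name): a dict with "fovy" (degrees; the focal length in pixels is half the picture's height over the tangent of half this angle, whatever the lens; pixels are square), "cx", "cy" (the principal point, pixels), "rvec" (rotation vector, rad) and "tvec" (3), from world to camera coordinates, as OpenCV has them; the wrist camera has in their place "hand_eye" (4x4, takes a point from camera to tool coordinates, whose origin is the TCP and whose axes are the flange's). Camera axes: x right, y down, z forward; pixel columns grow to the right and rows downward; lengths in m; the calibration is good to about 2 mm. A picture is of the moment at which its call begins: read the wrist's pose just before it. camera_params takes no time and is no camera call.
- job_done(): hands the job in; it is judged then, once.
The state is a dict: "time": time; "joint_pos": joint angles; "joint_vel": joint speeds; "joint_efforts": joint torques, N m; "tool_pos": TCP position; "tool_rot": TCP orientation; "contact_force": force on the tool from outside, world axes, zero at the start; "ft_torque": the same for the moment, N m; "gripper_width": opening from 0.0 (shut) to 1.0 (fully open); "grasp_force": force on a finger pad.
Only numpy, scipy, OpenCV 4.12 (cv2) and the standard library are available. Lean on these libraries where they do the work, as an engineer would, in place of code of your own. Each camera call takes 0.05 s, during which the arm holds its last target. There are 200 camera calls.

TASK

Switch on the work light by pressing down the raised end of the black rocker on its base (the end away from the lamp) with the fingertips. Then show the mechanic which parts go together: with the fingers pointing down, point from just above at the middle of the smaller white sprocket for about two seconds, then in the same way at the middle of the metal wheel hub, and finish while still pointing at the hub. Do not touch the sprockets or the hub, do not hover over the larger sprocket, and leave the fuel pump and the mallet where they are.

Things in the scene. Friction and masses are not known exactly. Their poses are not given: they have to be found in the camera images.
- lamp: Work light bolted to the table: grey base box 200 (x) x 110 (y) x 35 mm high, with an upright caged lamp 68 mm across in a brass bayonet socket, 200 mm high, its axis at x = +50 mm. Origin: centre of the base's underside; z up. The black rocker is centred at x = -50 mm, its length along x.
- rocker (a joint): Black rocker, a flat plate 52 (lamp's x) x 28 x 8 mm, pivoting about the lamp's y at its middle, 47 mm above the table. 0 = off: the end away from the lamp (-x) stands up by 0.25 rad; 0.5 rad = fully on: that end pressed down about 10 mm, to the stop; on counts from 0.4. Takes 3 to 4 N at the end, no spring, stays where left. A bezel 4 mm high on the base surrounds it.
- rocker_end (a point): Point to press: on the top face of the rocker's raised end, 20 mm from the pivot, about 56 mm above the table when off; moves with the rocker.
- small_sprocket: The smaller white nylon sprocket, lying loose and flat: 90 mm diameter, 12 mm thick, dark bore in the middle (28 mm; seen only, not open). Origin: centre of its underside; z up.
- large_sprocket: The larger white nylon sprocket, lying loose and flat: 150 mm diameter, 12 mm thick. Origin: centre of its underside; z up.
- hub: Nickel-plated wheel hub, loose, upright: flange 100 mm diameter and 12 mm thick with three studs up to 34 mm high, neck 58 to 64 mm diameter, top at 55 mm (bore marked by a dark disc, not open). Origin: centre of its underside; z up.
- pump: Grey cast fuel pump, loose, 80 x 70 mm (101 mm with the two brass nozzles at its -x), 75 mm high. Origin: centre of its underside. Bystander.
- mallet: Orange rubber mallet lying flat, loose: head 60 mm diameter, 100 mm long along its x, at y = +120 mm; handle along y, down to y = -140 mm. Origin: on the table under the handle. Bystander.
Things that resemble listed ones, but are neither listed nor needed, are in the scene too. What is shaped like the small_sprocket but brown is not meant. Leave any brown look-alike of the hub alone.

How it is judged:
On the way, in this order (a step that is already met when the one before it is completed fails the run):
1. the rocker is pressed to on (value of joint rocker above 0.4 rad), for 0.2 s.
2. the tool points down just above the middle of the smaller sprocket and dwells 1.5 s (tool point within 25 mm of its centre seen from above, 12 to 83 mm above its top face) (horizontal distance between the grasp point and small_sprocket below 0.025 m and z of the grasp point in the frame of small_sprocket between 0.024 and 0.095 m and (angle between the grasp point's own z axis and vertical below 0.75 rad or angle between the grasp point's own z axis and vertical above 2.39 rad)), for 1.5 s.
3. the tool points down just above the middle of the wheel hub and dwells 1.5 s (tool point within 25 mm of its centre seen from above, 12 to 83 mm above its top face) (horizontal distance between the grasp point and hub below 0.025 m and z of the grasp point in the frame of hub between 0.067 and 0.138 m and (angle between the grasp point's own z axis and vertical below 0.75 rad or angle between the grasp point's own z axis and vertical above 2.39 rad)), for 1.5 s.
At the end, for the whole second after the job is handed in: The rocker is on (above 0.4 rad), the tool still points down (within 43 degrees) above the wheel hub, the tool point within 25 mm of its centre seen from above and 12 to 83 mm above its top face, and both sprockets, hub, pump and mallet are within 10 mm of where they were (all of step 3 and value of joint rocker above 0.4 rad and distance of each of small_sprocket, large_sprocket, hub, pump, mallet from where it was at the start of the episode below 0.01 m); the robot touches nothing.
It fails at once if the robot touches a sprocket or the hub (contact force between any of the fingers, the arm and small_sprocket above 0.3 N or contact force between any of the fingers, the arm and large_sprocket above 0.3 N or contact force between any of the fingers, the arm and hub above 0.3 N).
It fails at once if the pump or the mallet is moved by more than 10 mm (distance of any of pump, mallet from where it was at the start of the episode above 0.01 m).
It fails at once if the tool hovers low over the middle of the larger sprocket (tool point within 20 mm of its centre seen from above and less than 60 mm above its top face) (horizontal distance between the grasp point and large_sprocket below 0.02 m and z of the grasp point in the frame of large_sprocket below 0.072 m).
It also fails if it takes over 51 s, if anything falls off the work surface, if the arm or the gripper's body presses on something with over 40 N, if the wrist force passes 120 N, or if a joint passes its speed limit or range.

## Working session

There is one attempt and no reset: what is moved stays moved. The work goes in short steps, Python scripts to look and compute and a tool call to move; the robot and the scene stay as the last step left them, time stands still between calls to the robot, and variables do not carry over. Pictures are saved under pics/ and viewed, at most 10 in all, crops included, and the job is handed in when it is done.

Besides the shell and the picture viewer there is one more tool, called after "Emit:" as a command line: name --argument value ..., lists and objects as JSON in quotes. jog_arm: Moves the arm, as the interface text tells. Its arguments: {"type":"object","properties":{"targets":{"type":"array"}},"required":["targets"]}

```bash
mkdir -p pics; cat > h.py <<'E'
from plant import *
import numpy as np, cv2
def ray(name,u,v,s=None):
    p=camera_params(name); f=200/np.tan(np.radians(p["fovy"])/2)
    d=np.array([(u-p["cx"])/f,(v-p["cy"])/f,1.])
    R=cv2.Rodrigues(np.array(p["rvec"],float))[0]; t=np.array(p["tvec"],float).ravel()
    return -R.T@t, R.T@d
def onplane(name,u,v,z):
    o,d=ray(name,u,v); return o+d*(z-o[2])/d[2]
E
python3 - <<'E'
from h import *
for n in ("top","side"):
    im,d=grab_frame(n); cv2.imwrite(f"pics/{n}0.png",im[:,:,::-1]); np.savez(f"{n}0.npz",im=im,d=d)
    p=camera_params(n);print(n,p)
s=state();print(s["time"],s["tool_pos"],s["tool_rot"])
E
```

```text
top {'fovy': 44.16070837719295, 'cx': 319.0782864672166, 'cy': 190.4139750490437, 'rvec': array([ 2.14449559, -2.09831404,  0.20451608]), 'tvec': array([0.04144806, 0.55762981, 1.29194651])}
side {'fovy': 57.99100519094499, 'cx': 320.2304429800894, 'cy': 207.78575573474592, 'rvec': array([ 0.91015769, -2.53595998,  1.06330575]), 'tvec': array([0.46527745, 0.28174272, 0.74815651])}
0.1 [ 0.24887601 -0.57272309  0.2488526 ] [-9.49841686e-04  9.79075958e-01  2.03492892e-01 -9.37930586e-05]
```

View pics/top0.png

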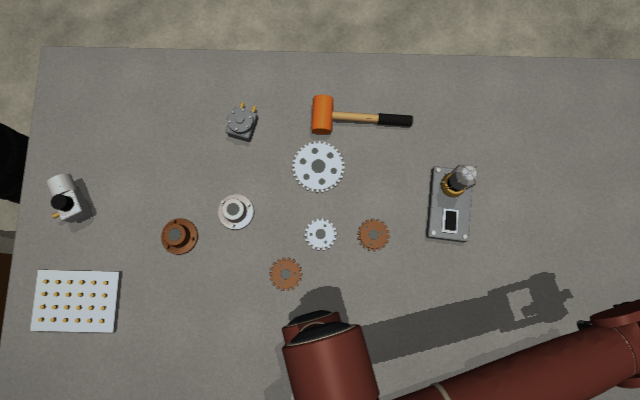

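View pics/side0.png

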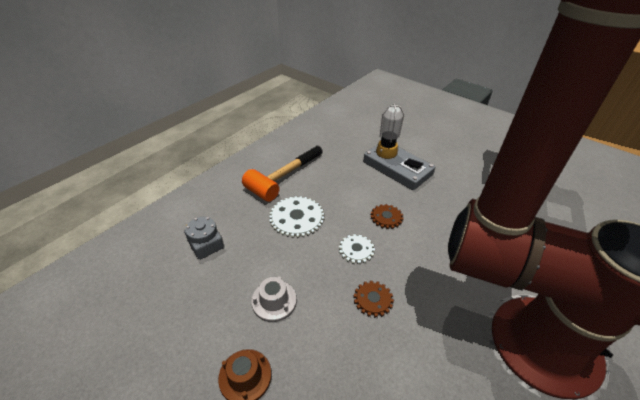

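The top view shows these candidates:
- **Small sprocket:** white at (320,234), with brown look-alikes at (373,235) and (286,274). The large white one is at (318,166).
- **Hub:** nickel at (236,211), with a brown look-alike at (179,236).
- **Rocker:** black in its bezel at (450,221), with the lamp at (462,178).

By the description I choose the small white sprocket, the nickel hub and this rocker. The side view agrees: sprocket (357,248), hub (273,297), rocker (413,164).

```bash
python3 - <<'E'
from h import *
from scipy.spatial.transform import Rotation as Ro
z=np.load("top0.npz"); im=z["im"]; hsv=cv2.cvtColor(im,cv2.COLOR_RGB2HSV)
def blob(mask,u,v,r=30):
    m=np.zeros_like(mask); m[v-r:v+r,u-r:u+r]=mask[v-r:v+r,u-r:u+r]
    n,l,st,c=cv2.connectedComponentsWithStats(m)
    k=1+np.argmax(st[1:,4]); cs=cv2.findContours((l==k).astype(np.uint8),cv2.RETR_EXTERNAL,cv2.CHAIN_APPROX_NONE)[0]
    return c[k],st[k],max(cs,key=len)
white=((hsv[...,2]>165)&(hsv[...,1]<50)).astype(np.uint8)
for n,u,v,zz,r in (("small",320,234,.012,24),("large",318,166,.012,32),("hubflange",236,211,.012,26)):
    c,st,ct=blob(white,u,v,r); (cx,cy),rad=cv2.minEnclosingCircle(ct)
    e=cv2.fitEllipse(ct); print(n,st,(cx,cy,rad),onplane("top",cx,cy,zz).round(4),onplane("top",*e[0],zz).round(4))
# bezel and rocker
c,st,ct=blob(white,450,221,16); rr=cv2.minAreaRect(ct); print("bezel",rr); print([onplane("top",*p,.039).round(4) for p in cv2.boxPoints(rr)], onplane("top",*rr[0],.039))
blk=(hsv[...,2]<60).astype(np.uint8); c,st,ct=blob(blk,450,221,16); rr=cv2.minAreaRect(ct); print("rocker",rr,onplane("top",*rr[0],.047)); print([onplane("top",*p,.047).round(4) for p in cv2.boxPoints(rr)])
# base box
for q in ((435,167),(472,170),(467,241),(428,237)): print("base",onplane("top",*q,.035).round(3))
print("lamp",onplane("top",462,178,.2).round(3), "pump",onplane("top",242,122,.075).round(3),"mallet head",onplane("top",322,115,.03).round(3))
R=Ro.from_quat(np.roll(state()["tool_rot"],-1)).as_matrix(); print(R.round(3))
cr=np.hstack([cv2.resize(im[y-40:y+40,x-40:x+40],(400,400),interpolation=cv2.INTER_CUBIC) for x,y in((450,205),(278,222))])
cv2.imwrite("pics/crop.png",cr[:,:,::-1])
E
```

```text
small [305 218  32  32 553] (320.2611999511719, 233.7985076904297, 15.950247764587402) [0.4424 0.0477 0.012 ] [0.4427 0.0475 0.012 ]
large [ 292  141   53   51 1483] (318.0, 166.0, 26.019323348999023) [0.6352 0.0582 0.012 ] [0.6355 0.0584 0.012 ]
hubflange [219 195  34  34 560] (235.56976318359375, 211.33462524414062, 17.51163101196289) [0.5    0.2853 0.012 ] [0.5009 0.2865 0.012 ]
bezel ((450.0235290527344, 220.69410705566406), (14.879121780395508, 23.622522354125977), 4.398705005645752)
[array([ 0.452 , -0.2819,  0.039 ]), array([ 0.5168, -0.2885,  0.039 ]), array([ 0.5146, -0.3291,  0.039 ]), array([ 0.4497, -0.3221,  0.039 ])] [ 0.48313798 -0.30539344  0.039     ]
rocker ((450.0, 220.0), (18.0, 10.0), 90.0) [ 0.48394212 -0.3032421   0.047     ]
[array([ 0.5083, -0.2903,  0.047 ]), array([ 0.5089, -0.3176,  0.047 ]), array([ 0.4597, -0.3161,  0.047 ]), array([ 0.4591, -0.289 ,  0.047 ])]
base [ 0.634 -0.269  0.035]
base [ 0.628 -0.372  0.035]
base [ 0.429 -0.351  0.035]
base [ 0.438 -0.245  0.035]
lamp [ 0.567 -0.295  0.2  ] pump [0.74  0.27  0.075] mallet head [0.781 0.05  0.03 ]
[[ 0.917  0.398 -0.001]
 [ 0.398 -0.917  0.002]
 [ 0.    -0.002 -1.   ]]
```

View pics/crop.png

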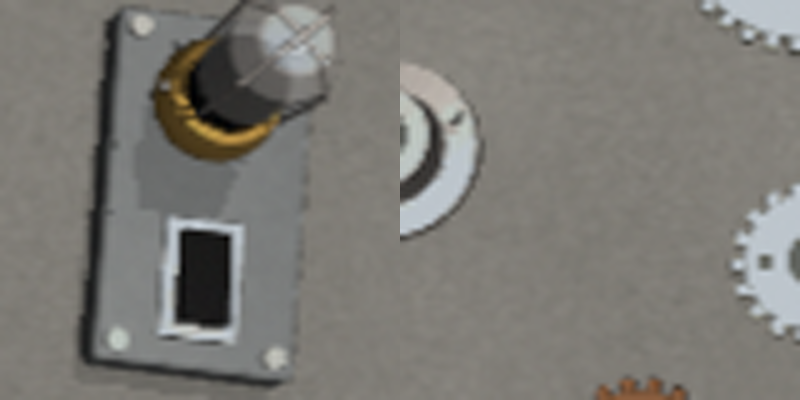

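The left crop shows the black rocker in its white bezel, with the lamp above it in the picture. The end away from the lamp is the lower one, towards the robot. The right crop shows the white sprocket and nickel hub edges next to the brown part. Next I move above the rocker end with the gripper shut and turned to line up with the base.

Emit:
jog_arm --targets '[[[2,-1.1,0.7],[0,0,0.6],0],[[4,-2.2,1.4],[0,0,1.2],0],[[6,-3.3,2],[0,0,1.9],0],[[8.1,-4.4,2.7],[0,0,2.5],0],[[10.1,-5.5,3.3],[0,0,3.1],0],[[12.15,-6.55,4],[0,0,3.7],0],[[12.15,-6.55,4],[0,0,3.7],0],[[12.15,-6.55,4],[0,0,3.7],0]]'

```text
time: 1.1
tool_pos: [0.4622, -0.3019, 0.1497]
tool_rot: [0.0, 0.999, -0.053, -0.0]
contact_force: [0.6, 0.0, 0.8]
gripper_width: 0.004
grasp_force: 0.0
```

```bash
python3 - <<'E'
from h import *
s=state();print(s["time"],s["tool_pos"],s["tool_rot"],s["contact_force"],s["gripper_width"])
im,d=grab_frame("wrist"); cv2.imwrite("pics/w1.png",im[:,:,::-1]); print(camera_params("wrist"))
E
```

```text
1.1 [ 0.46224542 -0.30191454  0.14973018] [ 2.58969361e-05  9.98600921e-01 -5.28780708e-02 -3.31888127e-04] [0.64000417 0.01105848 0.7980159 ] 0.00402934928040583
{'fovy': 59.363198684475186, 'cx': 316.4091230506174, 'cy': 197.02567588978144, 'hand_eye': array([[-4.11065570e-04, -9.47267812e-01, -3.20442699e-01,
         8.15385405e-02],
       [ 9.99999573e-01, -1.24350655e-04, -9.15208937e-04,
         2.86010713e-04],
       [ 8.27100708e-04, -3.20442939e-01,  9.47267459e-01,
        -1.23902407e-01],
       [ 0.00000000e+00,  0.00000000e+00,  0.00000000e+00,
         1.00000000e+00]])}
```

View pics/w1.png

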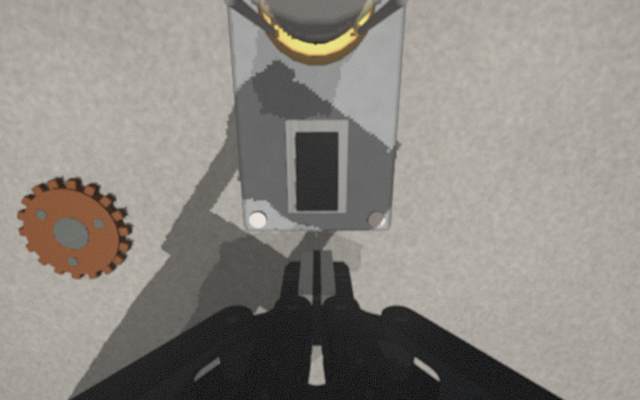

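The wrist view shows the rocker upright at columns 296–338, rows 132–211, in line with the shut fingertips at (317,255). I'll check its position from this view.

```bash
cat >> h.py <<'E'
from scipy.spatial.transform import Rotation as Ro
def wplane(s,u,v,z):
    p=camera_params("wrist"); f=200/np.tan(np.radians(p["fovy"])/2); H=np.array(p["hand_eye"])
    R=Ro.from_quat(np.roll(s["tool_rot"],-1)).as_matrix()
    o=R@H[:3,3]+s["tool_pos"]; d=R@H[:3,:3]@np.array([(u-p["cx"])/f,(v-p["cy"])/f,1])
    return o+d*(z-o[2])/d[2]
E
python3 - <<'E'
from h import *
s=state()
print(wplane(s,317,211,.056),wplane(s,317,132,.045))
for q in((285,120),(349,120),(349,214),(287,214)):print(wplane(s,*q,.039).round(4))
E
```

```text
[ 0.46004181 -0.30294786  0.056     ] [ 0.51037155 -0.30836827  0.045     ]
[ 0.5196 -0.2882  0.039 ]
[ 0.5151 -0.3301  0.039 ]
[ 0.4488 -0.3249  0.039 ]
[ 0.4536 -0.2806  0.039 ]
```

Emit:
jog_arm --targets '[[[0.05,0,1.5],[0,0,0],0],[[0.05,0,2.6],[0,0,0],0],[[0.05,0,2.9],[0,0,0],0],[[0.05,0,3.0],[0,0,0],0],[[0.05,0,3.1],[0,0,0],0],[[0.05,0,3.2],[0,0,0],0],[[0.05,0,3.2],[0,0,0],0]]'

```text
time: 2.02
tool_pos: [0.4641, -0.3029, 0.071]
tool_rot: [0.001, 0.999, -0.053, 0.001]
contact_force: [-2.0, -1.6, 3.1]
gripper_width: 0.0
grasp_force: 1.3
```

Emit:
jog_arm --targets '[[[0,0,0.06],[0,0,0],0],[[0,0,0.12],[0,0,0],0],[[0,0,0.16],[0,0,0],0],[[0,0,0.16],[0,0,0],0]]'

```text
time: 2.52
tool_pos: [0.4636, -0.3025, 0.0661]
tool_rot: [0.0, 0.999, -0.053, 0.0]
contact_force: [-2.7, -2.3, 3.8]
gripper_width: 0.0
grasp_force: 2.3
```

Emit:
jog_arm --targets '[[[0,0,0.05],[0,0,0],0],[[0,0,0.1],[0,0,0],0],[[0,0,0.1],[0,0,0],0]]'

```text
time: 2.9
tool_pos: [0.4638, -0.3027, 0.0655]
tool_rot: [0.0, 0.999, -0.053, -0.0]
contact_force: [-7.9, 0.6, 15.7]
gripper_width: -0.002
grasp_force: 8.3
```

The force jumped to 16 N, so the rocker is at its stop. I'll lift and check.

Emit:
jog_arm --targets '[[[0,0,-0.5],[0,0,0],0],[[0,0,-2],[0,0,0],0],[[0,0,-3.4],[0,0,0],0],[[0,0,-3.4],[0,0,0],0]]'

```text
time: 3.4
tool_pos: [0.4655, -0.3028, 0.1517]
tool_rot: [0.001, 0.999, -0.053, 0.003]
contact_force: [0.7, 0.4, -0.4]
gripper_width: -0.001
grasp_force: 0.0
```

```bash
python3 - <<'E'
from h import *
s=state();print(s["time"],s["tool_pos"],s["contact_force"])
im,d=grab_frame("wrist"); a=cv2.imread("pics/w1.png")[90:240,220:410]; b=im[90:240,220:410,::-1]
cv2.imwrite("pics/w2.png",cv2.resize(np.hstack([a,b]),(760,300)))
t=np.array(s["tool_pos"]); R=Ro.from_quat(np.roll(s["tool_rot"],-1)).as_matrix()
print("to small",(R.T@(np.array([.4427,.0476,.20])-t)/.025).round(2))
E
```

```text
3.4 [ 0.46549284 -0.30281541  0.15173055] [ 0.65934531  0.36324167 -0.40225356]
to small [ -2.38 -13.84  -1.98]
```

View pics/w2.png

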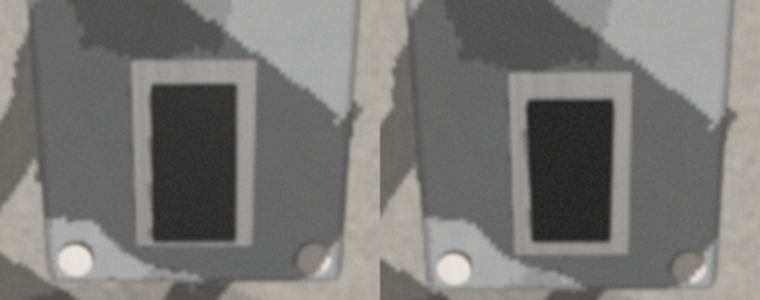

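Before (left) and after (right): the rocker's near end, the lower edge at about (570,240), is now narrower and so lower, which means it is on. Next, the small sprocket.

Emit:
jog_arm --targets '[[[-0.3,-2,-2],[0,0,0],0],[[-0.7,-4,-2],[0,0,0],0],[[-1,-6,-2],[0,0,0],0],[[-1.4,-8,-2],[0,0,0],0],[[-1.7,-10,-2],[0,0,0],0],[[-2.1,-12,-2],[0,0,0],0],[[-2.4,-13.85,-2],[0,0,0],0],[[-2.4,-13.85,-2],[0,0,0],0]]'

```text
time: 4.45
tool_pos: [0.4393, 0.0513, 0.1962]
tool_rot: [-0.001, 0.999, -0.051, -0.002]
contact_force: [-0.1, -0.2, 0.0]
gripper_width: -0.001
grasp_force: 0.0
```

```bash
python3 - <<'E'
from h import *
s=state();print(s["time"],s["tool_pos"],s["contact_force"])
im,d=grab_frame("wrist"); cv2.imwrite("pics/w3.png",im[:,:,::-1])
E
```

```text
4.45 [0.43930565 0.0512948  0.19619903] [-0.10422631 -0.2059505   0.01720843]
```

View pics/w3.png

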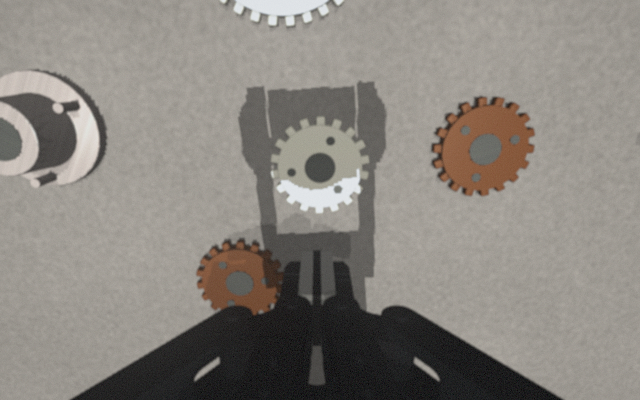

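The white sprocket's bore is at (320,167), straight ahead of the fingers. The brown look-alikes are at (240,283) and (485,150), and the hub is at the left.

```bash
python3 - <<'E'
from h import *
s=state(); p=wplane(s,320,167,.012); R=Ro.from_quat(np.roll(s["tool_rot"],-1)).as_matrix()
p[2]=.065; print(p,s["tool_pos"],(R.T@(p-s["tool_pos"])/.025).round(2))
E
```

```text
[0.44449786 0.0460896  0.065     ] [0.43967922 0.04982125 0.19644919] [0.23 0.13 5.26]
```

Emit:
jog_arm --targets '[[[0.1,0.1,1.8],[0,0,0],0],[[0.1,0.1,3.6],[0,0,0],0],[[0.1,0.1,4.9],[0,0,0],0],[[0.1,0.1,5.3],[0,0,0],0],[[0.1,0.1,5.3],[0,0,0],0],[[0.1,0.1,5.3],[0,0,0],0],[[0.1,0.1,5.3],[0,0,0],0],[[0.1,0.1,5.3],[0,0,0],0]]'

```text
time: 5.5
tool_pos: [0.4438, 0.0458, 0.067]
tool_rot: [0.0, 0.999, -0.053, 0.001]
contact_force: [-0.6, -0.2, 1.1]
gripper_width: -0.0
grasp_force: 0.0
```

Emit:
jog_arm --targets '[[[0,0,0],[0,0,0],0],[[0,0,0],[0,0,0],0],[[0,0,0],[0,0,0],0],[[0,0,0],[0,0,0],0],[[0,0,0],[0,0,0],0],[[0,0,0],[0,0,0],0],[[0,0,0],[0,0,0],0],[[0,0,0],[0,0,0],0]]'

```text
time: 6.5
tool_pos: [0.4431, 0.0458, 0.066]
tool_rot: [0.0, 0.999, -0.053, -0.0]
contact_force: [-0.6, 0.9, 0.3]
gripper_width: -0.001
grasp_force: 0.0
```

Emit:
jog_arm --targets '[[[0,0,0],[0,0,0],0],[[0,0,0],[0,0,0],0],[[0,0,0],[0,0,0],0],[[0,0,0],[0,0,0],0],[[0,0,0],[0,0,0],0],[[0,0,0],[0,0,0],0]]'

```text
time: 7.25
tool_pos: [0.4431, 0.0458, 0.066]
tool_rot: [-0.0, 0.999, -0.053, 0.0]
contact_force: [0.1, 0.2, -0.8]
gripper_width: -0.005
grasp_force: 0.0
```

```bash
python3 - <<'E'
from h import *
s=state(); R=Ro.from_quat(np.roll(s["tool_rot"],-1)).as_matrix()
print(s["time"],s["tool_pos"],(R.T@(np.array([.5005,.286,.2])-s["tool_pos"])/.025).round(2))
E
```

```text
7.25 [0.44310148 0.04576881 0.06601166] [ 1.26 -9.8  -5.36]
```

Emit:
jog_arm --targets '[[[0,0,-2.4],[0,0,0],0],[[0.1,-1,-4.6],[0,0,0],0],[[0.4,-3.2,-5.4],[0,0,0],0],[[0.7,-5.4,-5.4],[0,0,0],0],[[1,-7.6,-5.4],[0,0,0],0],[[1.2,-9.8,-5.4],[0,0,0],0],[[1.25,-9.8,-5.4],[0,0,0],0],[[1.25,-9.8,-5.4],[0,0,0],0]]'

```text
time: 8.25
tool_pos: [0.5001, 0.2858, 0.2006]
tool_rot: [0.0, 0.999, -0.053, -0.0]
contact_force: [-0.1, -0.1, -0.2]
gripper_width: 0.002
grasp_force: 0.0
```

```bash
python3 - <<'E'
from h import *
s=state();print(s["time"],s["tool_pos"],s["contact_force"])
im,d=grab_frame("wrist"); cv2.imwrite("pics/w4.png",im[:,:,::-1])
E
```

```text
8.25 [0.50008198 0.28577238 0.20059948] [-0.0528957  -0.07904776 -0.15195501]
```

View pics/w4.png

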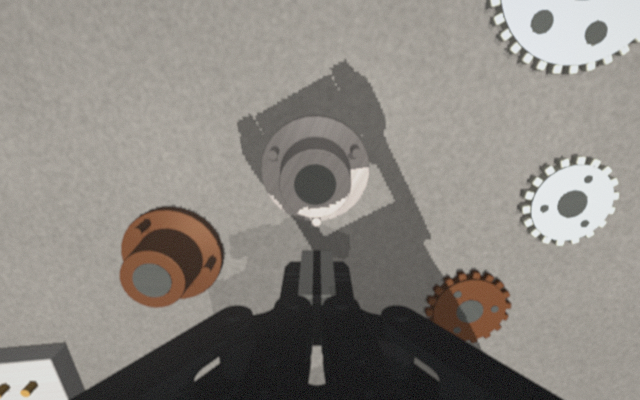

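The nickel hub's bore is at (316,184), straight ahead of the fingers. The brown hub is at (152,280), clear to the left.

```bash
python3 - <<'E'
from h import *
s=state(); p=wplane(s,316,184,.055); R=Ro.from_quat(np.roll(s["tool_rot"],-1)).as_matrix()
p[2]=.10; print(p,(R.T@(p-s["tool_pos"])/.025).round(2))
E
```

```text
[0.5014143  0.28533464 0.1       ] [ 0.05 -0.01  4.03]
```

Emit:
jog_arm --targets '[[[0.05,0,1.5],[0,0,0],0],[[0.05,0,3],[0,0,0],0],[[0.05,0,3.8],[0,0,0],0],[[0.05,0,4],[0,0,0],0],[[0.05,0,4],[0,0,0],0],[[0.05,0,4],[0,0,0],0],[[0.05,0,4],[0,0,0],0],[[0.05,0,4],[0,0,0],0]]'

```text
time: 9.3
tool_pos: [0.5019, 0.2861, 0.1017]
tool_rot: [-0.0, 0.999, -0.053, 0.001]
contact_force: [0.0, 0.0, -0.1]
gripper_width: -0.002
grasp_force: 0.0
```

Emit:
jog_arm --targets '[[[0,0,0],[0,0,0],0],[[0,0,0],[0,0,0],0],[[0,0,0],[0,0,0],0],[[0,0,0],[0,0,0],0],[[0,0,0],[0,0,0],0],[[0,0,0],[0,0,0],0],[[0,0,0],[0,0,0],0],[[0,0,0],[0,0,0],0]]'

```text
time: 10.3
tool_pos: [0.5015, 0.2859, 0.101]
tool_rot: [-0.0, 0.999, -0.053, 0.0]
contact_force: [0.5, 0.0, 0.4]
gripper_width: 0.003
grasp_force: 0.0
```

Emit:
jog_arm --targets '[[[0,0,0],[0,0,0],0],[[0,0,0],[0,0,0],0],[[0,0,0],[0,0,0],0],[[0,0,0],[0,0,0],0],[[0,0,0],[0,0,0],0],[[0,0,0],[0,0,0],0]]'

```text
time: 11.05
tool_pos: [0.5015, 0.2859, 0.101]
tool_rot: [-0.0, 0.999, -0.053, 0.0]
contact_force: [0.1, 0.0, -0.4]
gripper_width: 0.003
grasp_force: 0.0
```

```bash
python3 -c "
from plant import *
s=state();print(s['time'],s['tool_pos'],s['contact_force']);print(job_done())"
```

```text
11.05 [0.50151672 0.28591711 0.10101086] [ 0.12251409  0.04342058 -0.35314745]
the job is handed in; nothing more can be done
None
```

I pressed the rocker to its stop, pointed at the small white sprocket and then the nickel hub for about two seconds each, and handed the job in at 11 s, still pointing at the hub; no verdict was returned.

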